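# Put the platform plate back on the shaker's studs

### The job

Fit the platform plate with the two large round holes onto the small shaker: pick it up by its handle, line its holes up with the shaker's two upright studs, and keep hold of it as you lower it over them, so that it is not dropped on from above. Leave it lying flat on the shaker's deck with a stud standing up through each hole, and leave the similar plate that has only small corner holes where it is.

Things in the scene. Friction and masses are not known exactly. Their poses are not given: they have to be found in the camera images.
- platform_grip (a point): Middle of the bright handle bar of the loose dark grey metal plate to fit, 0.17 to 0.35 kg, 90 (x) x 150 (y) x 6 mm, with two through holes of 34 mm diameter at y = +50 and -50 mm. The level bar, 14 wide (x), 58 long (y), 12 high, stands on two posts between the holes; this point is 42 mm above the plate's underside. z up; the plate is the same after a half turn about z.
- blank_grip (a point): Middle of the handle bar of the wrong plate, to be left alone: same size, material, handle and axes, but with only four small holes, 10 mm in diameter, near its corners. This point is 42 mm above its underside.
- shaker_deck (a point): Middle of the top of the black 100 (x) x 160 (y) mm deck on the low white shaker (170 x 190 mm, fixed), 56 mm above the counter, z up. Two steel studs, 14 mm thick, 28 mm high, the upper half tapered to 6 mm, stand on the deck at y = +50 and -50 mm. A fitted plate is centred here, its handle bar 42 mm above this point. A knob 11 mm high is on the housing on the -x side.

How it is judged:
By the outcome, as a careful person would: the job done as asked, in the order asked, and still so for the second after the job is handed in, with the robot touching nothing.
It also fails if it takes over 32 s, if anything falls off the work surface, if the arm or the gripper's body presses on something with over 40 N, if the wrist force passes 120 N, or if a joint passes its speed limit or range.

### The arm

A 7-joint arm with a two-finger parallel gripper is mounted at the origin on a cart in front of the work surface, level with it; the furniture and walls round the work are solid. World frame = base frame: x ahead of the robot, y to its left, z up, the work surface at z = 0. Lengths are in m, angles in rad, forces in N, time in s.
With the tool pointing down it reaches from about 0.425 to 0.875 m from the base axis. Payload 8.4 kg.
Tool frame: the origin (TCP) lies between the finger pads; the fingertips stand robot.tip_reach ahead of it and the grasp point (between the pads) lies 5 mm behind it (robot.tip_reach is the distance from the TCP to the fingertips, in m); z points along the fingers, x is the direction in which the jaws open and shut, and the axes are right-handed (so a half turn about z gives the same grasp; the last joint's range is limited). The gripper opens to 87 mm and grips with 3 to 60 N. Pads are 19 mm wide; open, the fingers measure 117 mm over their backs; the gripper's body (75 mm by 190 mm) begins 51 mm behind the grasp point.
Start: joints at [-1.263, 0.333, 0.04, 1.465, -0.013, 1.343, -0.059], TCP at [0.257, 0.597, 0.237] pointing down, gripper open.
Joint ranges: [-2.58, 2.58], [-0.38, 2.09], [-1.3, 1.39], [0.25, 2.4], [-1.5, 4.64], [0.08, 2.09], [-2.65, 2.65]. Speed limits (rad/s): [2.22, 2.22, 2.79, 2.79, 3.14, 3.14, 3.14].

### API

Orientations are given as a unit quaternion [w, x, y, z].
In Python, from cell import robot, eyes, spotter gives the robot as it stands.
- The arm moves only by the tool step_arm, never from a script. Its argument "commands" is a list of rows, each a list of 7 numbers: the turn, a rotation vector about the tool's x, y, z in rad, then the shift along the tool's x, y, z in cm, then the opening, from -1 (shut) to 1 (fully open), so that 0 is half open. A call has 1 to 5 rows; each row shifts and turns the commanded pose from where the row before left it, along the tool's axes as they then stand; what a row does not reach is not made up. A row lasts 1/8 s, in which the tool goes at most 62.5 mm and 10.7 degrees, less where a joint would pass 70% of its speed; a pose out of reach is approached as far as the arm can. A call with a gripper value outside its range is refused whole. The fingers move at their own pace and stop on an object; "squeeze" is the grip in N (left out, the last holds). Time passes only in rows, so rows that do not move let the fingers close. It gives the time, the measured TCP pose, the force and the opening at its end, in the units of the state.
- robot.get_obs(): the state, without advancing time (a new reading comes with each control period).
- eyes.read_camera(name): name is "scene" or "side" or "wrist"; returns (picture, depth): 480x640x3 uint8, red, green, blue; 480x640 float32, m along the optical axis (not along the pixel's ray), 0 where there is no reading.
- eyes.camera_params(name): a dict with "vertical_fov" (degrees; the focal length in pixels is half the picture's height over the tangent of half this angle, whatever the lens; pixels are square), "cx", "cy" (the principal point, pixels), "distortion" ([k1, k2, p1, p2, k3] as OpenCV has them; the pictures are not rectified), "cam_to_world" (4x4, takes a point from camera to world coordinates). Camera axes: x right, y up, looking along -z (the intrinsics and any distortion apply to the point x, -y, -z); pixel columns grow to the right and rows downward; lengths in m; the calibration is good to about 2 mm. A picture is of the moment at which its call begins: read the wrist's pose just before it. camera_params takes no time and is no camera call; for the wrist camera it gives the pose at the moment of the call.
- robot.job_done(): hands the job in, once; it reports no verdict.
Trained networks look in the newest picture that a camera, given by its name, has taken for a name from the list of things; names that differ only in an ending like _2 or _b are one class to them, and where a whole thing is asked for, a point or a joint stands for the part that bears it (a point fixed in the world has none). Each returns a list of dicts, best first, with "score" (0 to 1); they miss things now and then, are a little off and sometimes report something else, mostly with a low value. They report only what shows in the picture. A call takes as long as a camera call.
- spotter.silhouettes(camera, target): "pixels" (480x640 bool, what is visible of it) and "rect" ([left, top, width, height] in pixels, round what is visible of it).
The state is a dict: "t": time; "q": joint angles; "qd": joint speeds; "joint_efforts": joint torques, N m; "tcp_pos": TCP position; "tool_rot": TCP orientation; "contact_force": force on the tool from outside, world axes, zero at the start; "ft_torque": the same for the moment, N m; "opening": finger opening in m.
Only numpy, scipy, OpenCV 4.12 (cv2) and the standard library are available. Lean on these libraries where they do the work, as an engineer would, in place of code of your own. Each camera call takes 0.05 s, during which the arm holds its last target. There are 200 camera calls.

## Working session

There is one attempt and no reset: what is moved stays moved. The work goes in short steps, Python scripts to look and compute and a tool call to move; the robot and the scene stay as the last step left them, time stands still between calls to the robot, and variables do not carry over. Pictures are saved under pics/ and viewed, about 8 in all and at most 12, crops included, and the job is handed in when it is done.

Besides the shell and the picture viewer there is one more tool, called after "Emit:" as a command line: name --pt "numbers of a row" for each row, then --argument value for the rest. step_arm: Moves the arm, as the interface text tells. Its arguments: {"type":"object","properties":{"commands":{"type":"array"},"squeeze":{"type":"number"}},"required":["commands"]}

```bash
mkdir -p pics; cat > h.py <<'E'
import numpy as np, cv2
from cell import robot, eyes, spotter
from scipy.spatial.transform import Rotation as R
def snap(cam):
    p=eyes.camera_params(cam); im,d=eyes.read_camera(cam); return im,d,p
def K(p):
    f=240/np.tan(np.radians(p["vertical_fov"])/2)
    return np.array([[f,0,p["cx"]],[0,f,p["cy"]],[0,0,1.]]),np.array(p["distortion"],float)
def cloud(d,p,mask):
    v,u=np.nonzero(mask&(d>0)); k,D=K(p)
    n=cv2.undistortPoints(np.c_[u,v].astype(float)[:,None],k,D)[:,0]
    z=d[v,u]; c=np.c_[n[:,0]*z,-n[:,1]*z,-z]; T=np.array(p["cam_to_world"])
    return c@T[:3,:3].T+T[:3,3],(u,v)
def save(im,n): cv2.imwrite("pics/"+n,im[:,:,::-1])
E
python3 - <<'E'
from h import *
o=robot.get_obs(); print({k:np.round(o[k],3) for k in("t","tcp_pos","tool_rot","opening")},robot.tip_reach)
for cam in("scene","side"):
    im,d,p=snap(cam); save(im,cam+"0.png")
    print(cam,np.round(np.array(p["cam_to_world"])[:3,3],2))
    for t in("platform_grip","blank_grip","shaker_deck"):
        for s in spotter.silhouettes(cam,t)[:2]:
            P,_=cloud(d,p,s["pixels"]); print(t,round(s["score"],2),s["rect"],len(P),np.round(np.median(P,0),3) if len(P) else "")
E
```

```text
{'t': np.float64(0.0), 'tcp_pos': array([0.257, 0.597, 0.236]), 'tool_rot': array([ 0.   ,  0.835,  0.55 , -0.001]), 'opening': np.float64(0.087)} 0.014
scene [ 0.03 -0.62  0.86]
platform_grip 0.87 [263.1, 220.0, 60.5, 40.6] 1278 [0.459 0.04  0.007]
blank_grip 0.83 [221.2, 163.3, 40.5, 38.9] 976 [0.481 0.328 0.008]
shaker_deck 0.64 [352.2, 262.3, 110.1, 99.8] 6040 [ 0.512 -0.324  0.051]
side [ 0.24 -0.93  0.92]
platform_grip 0.76 [266.7, 206.4, 55.7, 52.2] 1438 [0.46  0.039 0.005]
blank_grip 0.67 [257.5, 147.6, 37.1, 38.1] 940 [0.482 0.326 0.005]
shaker_deck 0.7 [319.2, 285.7, 98.8, 93.4] 6849 [ 0.521 -0.339  0.049]
```

View pics/scene0.png

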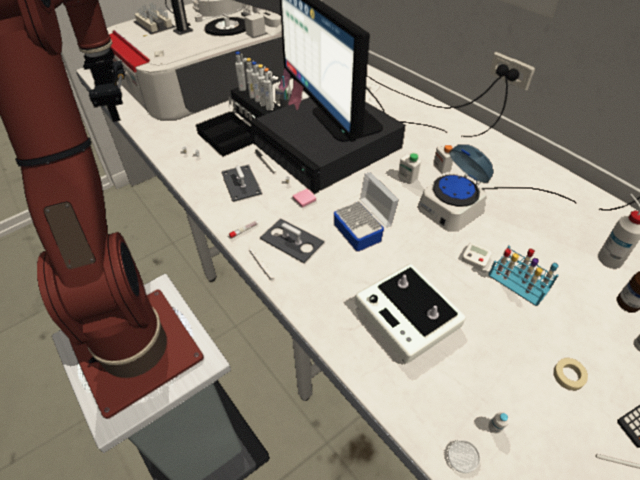

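```bash
python3 - <<'E'
from h import *
for cam in("scene","side"):
    im,d,p=snap(cam)
    P,_=cloud(d,p,d>0)
    for t in("platform_grip","shaker_deck"):
        s=spotter.silhouettes(cam,t)[0]
        Q,_=cloud(d,p,s["pixels"]); print(cam,t,np.round(np.percentile(Q,[2,50,98],axis=0),3).tolist())
        if t[0]=="p":
            h=Q[Q[:,2]>.03]; 
        else: h=Q[Q[:,2]>.064]
        if len(h)>5:
            r=cv2.minAreaRect((h[:,:2]*1000).astype(np.float32)); print(" high",len(h),r,h[:,2].max())
        l=Q[abs(Q[:,2]-(.006 if t[0]=="p" else .056))<.006]
        print(" low",cv2.minAreaRect((l[:,:2]*1000).astype(np.float32)))
        if t[0]=="p":
            m=h.mean(0);print(" bar mean",m.round(4), "pca",np.linalg.svd((h-m)[:,:2])[2][0])
E
```

```text
scene platform_grip [[0.413, -0.026, 0.002], [0.46, 0.039, 0.007], [0.518, 0.121, 0.049]]
 high 130 ((465.200439453125, 48.855194091796875), (16.861644744873047, 57.465938568115234), 13.158539772033691) 0.05230470712481139
 low ((465.2294921875, 48.93132019042969), (93.44060516357422, 150.92703247070312), 15.419083595275879)
 bar mean [0.4637 0.0471 0.0453] pca [ 0.27699633 -0.96087098]
scene shaker_deck [[0.442, -0.406, 0.021], [0.513, -0.324, 0.051], [0.606, -0.222, 0.061]]
 high 89 ((549.7203979492188, -311.975830078125), (112.27766418457031, 13.510580062866211), 85.23113250732422) 0.08542086023623396
 low ((529.948974609375, -311.10205078125), (179.50454711914062, 162.2011260986328), 83.5568618774414)
side platform_grip [[0.41, -0.03, -0.002], [0.46, 0.036, 0.005], [0.518, 0.119, 0.047]]
 high 112 ((463.83892822265625, 44.61061096191406), (14.94432258605957, 57.800262451171875), 16.62367820739746) 0.05154913237948999
 low ((464.5148620605469, 47.47222137451172), (94.71143341064453, 158.6645050048828), 15.564970970153809)
 bar mean [0.4646 0.041  0.044 ] pca [ 0.2887482  -0.95740508]
side shaker_deck [[0.443, -0.412, 0.017], [0.521, -0.337, 0.049], [0.609, -0.226, 0.059]]
 high 92 ((548.371337890625, -317.15301513671875), (108.82106018066406, 11.78363037109375), 84.03047180175781) 0.08577859369379526
 low ((529.4107055664062, -315.2306823730469), (176.62176513671875, 153.85006713867188), 82.93773651123047)
```

The picture shows the holed plate around (292,240), the blank around (241,182) and the shaker around (410,312) with its two studs at (403,283) and (433,312). That agrees with the detections. Next I check clearance along the path.

```bash
cat >> h.py <<'E'
def go(x,y,z,yaw):
    "tool-axis shift (cm), turn about tool z (rad) from measured pose"
    o=robot.get_obs(); q=o["tool_rot"]; r=R.from_quat([q[1],q[2],q[3],q[0]]); M=r.as_matrix()
    s=M.T@(np.array([x,y,z])-o["tcp_pos"])*100
    a=np.degrees(np.arctan2(M[1,0],M[0,0])); g=R.from_euler("z",yaw,degrees=True)*R.from_euler("x",180,degrees=True)
    print("t",round(float(o["t"]),2),"tcp",np.round(o["tcp_pos"],4),"yaw",round(a,2),"F",np.round(o["contact_force"],1),"op",round(float(o["opening"]),4),"| shift cm",np.round(s,2),"rotvec after",np.round((r.inv()*g).as_rotvec(),4))
E
python3 - <<'E'
from h import *
im,d,p=snap("scene"); P,_=cloud(d,p,d>0)
print("rows y desc; cols x .25...80 step .05; max z cm")
for y in np.arange(.6,-.55,-.05):
    print("%.2f"%y,[int(100*np.max(P[(abs(P[:,0]-x)<.025)&(abs(P[:,1]-y)<.025)][:,2],initial=-.01)) for x in np.arange(.25,.85,.05)])
go(.465,.047,.237,15.4)
E
```

```text
rows y desc; cols x .25...80 step .05; max z cm
0.60 [55, 53, 0, 2, 2, 4, 0, 1, 10, 23, 23, 15]
0.55 [55, 54, 0, 0, 2, 4, 4, 4, 10, 23, 23, 15]
0.50 [33, 0, 0, 0, 0, 4, 4, 10, 10, 23, 23, 43]
0.45 [-1, 0, 0, 0, 0, 0, 0, 10, 10, 10, 10, 45]
0.40 [-1, 0, 0, 0, 1, 1, 1, 10, 10, 10, 10, 46]
0.35 [-1, 0, 0, 0, 1, 5, 1, 10, 10, 10, 10, 46]
0.30 [-1, 0, 0, 1, 4, 5, 0, 10, 10, 10, 46, 46]
0.25 [-1, 0, 0, 0, 1, 1, 0, 10, 10, 10, 46, 46]
0.20 [-1, 0, 0, 0, 0, 0, 1, 10, 10, 10, 46, 46]
0.15 [-1, 0, 1, 1, 1, 0, 1, 10, 10, 10, 46, 45]
0.10 [-1, 0, 1, 0, 4, 1, 0, 0, 0, 0, 46, 44]
0.05 [-1, 0, 1, 1, 5, 4, 0, 5, 0, 0, 0, 0]
-0.00 [-1, 0, 1, 0, 5, 1, 0, 6, 7, 14, -1, 0]
-0.05 [-1, 0, 1, 0, 0, 0, 5, 6, 14, 14, 0, 1]
-0.10 [-1, 0, 0, 0, 0, 0, 5, 6, 14, 14, 0, 7]
-0.15 [-1, 0, 0, 0, 0, 0, 0, 0, 0, 0, 0, 8]
-0.20 [-1, 0, 0, 0, 5, 5, 5, 4, 0, 0, 0, 7]
-0.25 [-1, 0, 0, 0, 6, 6, 8, 6, 0, 0, 0, 2]
-0.30 [-1, 0, 0, 0, 5, 6, 6, 6, 0, 0, 2, 2]
-0.35 [-1, 0, 0, 0, 5, 6, 8, 5, 0, 0, 5, 9]
-0.40 [-1, 0, 0, 0, 5, 6, 5, 5, 0, 0, 0, 9]
-0.45 [-1, 0, 0, 0, 0, 0, 0, 0, 0, 0, 0, 9]
-0.50 [-1, 0, 0, 0, 0, 0, 0, 0, 0, 0, 0, 5]
t 0.75 tcp [0.2572 0.5969 0.2366] yaw 66.69 F [0.4 0.1 0.2] op 0.0869 | shift cm [-4.228e+01  4.085e+01 -4.000e-02] rotvec after [ 0.     -0.      0.8952]
```

Emit:
step_arm --pt "0 0 0 -4.2 4.1 0 1" --pt "0 0 0 -4.2 4.1 0 1" --pt "0 0 0 -4.2 4.1 0 1" --pt "0 0 0 -4.2 4.1 0 1" --pt "0 0 0 -4.2 4.1 0 1"

```text
t: 1.38
tcp_pos: [0.3629, 0.3211, 0.2368]
tool_rot: [-0.0, 0.835, 0.55, 0.0]
contact_force: [1.0, 1.1, 0.2]
opening: 0.0869
```

Emit:
step_arm --pt "0 0 0 -4.2 4.1 0 1" --pt "0 0 0 -4.2 4.1 0 1" --pt "0 0 0 -4.2 4.1 0 1" --pt "0 0 0 -4.2 4.1 0 1" --pt "0 0 0 -4.2 4.1 0 1"

```text
t: 2.0
tcp_pos: [0.468, 0.0471, 0.237]
tool_rot: [-0.0, 0.835, 0.55, 0.001]
contact_force: [1.5, 0.5, -0.6]
opening: 0.0869
```

Emit:
step_arm --pt "0 0 0.179 0 0 0 1" --pt "0 0 0.179 0 0 0 1" --pt "0 0 0.179 0 0 0 1" --pt "0 0 0.179 0 0 0 1" --pt "0 0 0.179 0 0 0 1"

```text
t: 2.62
tcp_pos: [0.4676, 0.0489, 0.2367]
tool_rot: [-0.0, 0.991, 0.131, 0.0]
contact_force: [0.1, -0.7, 0.2]
opening: 0.0869
```

```bash
python3 - <<'E'
from h import *
im,d,p=snap("wrist"); save(im,"w1.png"); go(.465,.047,.237,15.4)
ss=spotter.silhouettes("wrist","platform_grip")
for s in ss[:2]: print(s["score"],s["rect"])
Q,_=cloud(d,p,ss[0]["pixels"]); h=Q[(Q[:,2]>.037)&(Q[:,2]<.06)]
print(np.percentile(Q,[1,50,99],axis=0).round(4).tolist(),len(h))
if len(h)>9: print(cv2.minAreaRect((h[:,:2]*1000).astype(np.float32)),np.median(h[:,2]))
l=Q[abs(Q[:,2]-.006)<.006]; print(len(l),cv2.minAreaRect((l[:,:2]*1000).astype(np.float32)) if len(l) else"")
E
```

```text
t 2.67 tcp [0.4676 0.0489 0.2367] yaw 14.54 F [-0.7  0.6  0.6] op 0.0872 | shift cm [-0.3   0.12 -0.03] rotvec after [-0.0002 -0.0004 -0.015 ]
0.78 [269.5, 135.0, 96.5, 151.9]
[[0.4086, -0.0281, 0.005], [0.4636, 0.0534, 0.0075], [0.5198, 0.1254, 0.05]] 1015
((464.05438232421875, 48.28520965576172), (13.750909805297852, 57.52159881591797), 15.17608642578125) 0.04888754382049537
11563 ((464.4683532714844, 46.7415885925293), (92.9632339477539, 153.42112731933594), 15.395308494567871)
```

View pics/w1.png

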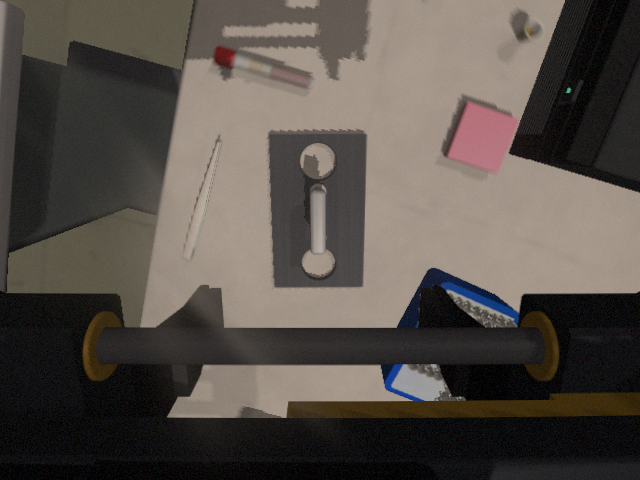

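The wrist view shows the two large holes at (318,160) and (318,262), with the bar between them at about (318,220). The bar is clear of the blue box. Going down to grasp.

Emit:
step_arm --pt "0 0 -0.012 -0.34 0.05 4 1" --pt "0 0 0 0 0 5 1" --pt "0 0 0 0 0 5 1" --pt "0 0 0 0 0 4 1" --pt "0 0 0 0 0 2 1"

```text
t: 3.35
tcp_pos: [0.4632, 0.0472, 0.0346]
tool_rot: [0.0, 0.99, 0.143, -0.001]
contact_force: [-0.6, -0.0, 0.4]
opening: 0.0868
```

```bash
python3 - <<'E'
from h import *
go(.4643,.048,.037,15.2)
E
```

```text
t 3.35 tcp [0.4632 0.0472 0.0346] yaw 16.39 F [-0.6 -0.   0.4] op 0.0868 | shift cm [ 0.12 -0.04 -0.24] rotvec after [0.0005 0.0025 0.0207]
```

Emit:
step_arm --pt "0 0 0.015 0.1 0 -0.15 1" --pt "0 0 0 0 0 0 -1" --pt "0 0 0 0 0 0 -1" --pt "0 0 0 0 0 0 -1" --pt "0 0 0 0 0 0 -1" --squeeze 45

```text
t: 3.98
tcp_pos: [0.4655, 0.048, 0.0384]
tool_rot: [-0.0, 0.991, 0.133, 0.0]
contact_force: [-0.1, 0.0, 0.6]
opening: 0.0551
```

Emit:
step_arm --pt "0 0 0 0 0 0 -1" --pt "0 0 0 0 0 0 -1" --pt "0 0 0 0 0 -1 -1" --pt "0 0 0 0 0 -3 -1" --pt "0 0 0 0 0 -4 -1"

```text
t: 4.6
tcp_pos: [0.4648, 0.0475, 0.119]
tool_rot: [0.0, 0.991, 0.132, -0.001]
contact_force: [0.6, 0.2, 0.3]
opening: 0.0057
```

Emit:
step_arm --pt "0 0 0 0 0 -4 -1" --pt "0 0 0 0 0 -4 -1" --pt "0 0 0 0 0 -2 -1" --pt "0 0 0 0 0 0 -1"

```text
t: 5.1
tcp_pos: [0.4662, 0.0479, 0.2199]
tool_rot: [-0.0, 0.991, 0.132, 0.002]
contact_force: [0.3, 0.2, -0.3]
opening: 0.0001
```

```bash
python3 - <<'E'
from h import *
im,d,p=snap("scene"); 
for s in spotter.silhouettes("scene","platform_grip")[:2]:
    Q,_=cloud(d,p,s["pixels"]); print(s["score"],s["rect"],np.percentile(Q,[1,50,99],axis=0).round(3).tolist())
s=spotter.silhouettes("scene","shaker_deck")[0]
go(.53,-.314,.215,-5.5)
E
```

```text
0.64 [261.4, 220.4, 62.5, 41.6] [[0.409, -0.028, 0.001], [0.46, 0.041, 0.007], [0.523, 0.124, 0.05]]
t 5.25 tcp [0.4648 0.0477 0.2172] yaw 15.23 F [ 0.6 -0.2 -0.5] op 0.0002 | shift cm [-3.21 36.61  0.23] rotvec after [0.0004 0.0012 0.3619]
```

The fingers close more slowly than I assumed, so I lifted before they reached the bar. The plate has not moved. I'll reopen, check with the wrist camera and try again.

Emit:
step_arm --pt "0 0 0 0 0 0 0.2" --pt "0 0 0 0 0 0 0.2" --pt "0 0 0 0 0 0 0.2" --pt "0 0 0 0 0 0 0.2" --pt "0 0 0 0 0 0 0.2"

```text
t: 5.88
tcp_pos: [0.4653, 0.0479, 0.218]
tool_rot: [0.0, 0.991, 0.133, -0.0]
contact_force: [-0.4, 0.1, -0.3]
opening: 0.0426
```

```bash
python3 - <<'E'
from h import *
im,d,p=snap("wrist"); ss=spotter.silhouettes("wrist","platform_grip")
Q,_=cloud(d,p,ss[0]["pixels"]); h=Q[(Q[:,2]>.037)&(Q[:,2]<.06)]
print(ss[0]["score"],len(h),cv2.minAreaRect((h[:,:2]*1000).astype(np.float32)))
l=Q[abs(Q[:,2]-.006)<.006]; print(len(l),cv2.minAreaRect((l[:,:2]*1000).astype(np.float32)))
go(.4643,.048,.037,15.2)
E
```

```text
0.8 1112 ((464.18475341796875, 48.717220306396484), (13.795639038085938, 57.13969802856445), 16.559690475463867)
12710 ((464.58612060546875, 46.62974548339844), (92.861572265625, 153.8561553955078), 15.929548263549805)
t 5.97 tcp [0.4653 0.0479 0.2181] yaw 15.24 F [ 0.8 -0.4  0.8] op 0.0483 | shift cm [-0.1  -0.04 18.11] rotvec after [0.     0.     0.0007]
```

Emit:
step_arm --pt "0 0 0 -0.1 0 4 0.2" --pt "0 0 0 0 0 5 0.2" --pt "0 0 0 0 0 5 0.2" --pt "0 0 0 0 0 3 0.2" --pt "0 0 0 0 0 1 0.2"

```text
t: 6.6
tcp_pos: [0.4633, 0.0473, 0.0366]
tool_rot: [0.0, 0.991, 0.133, -0.001]
contact_force: [0.5, 0.1, -0.5]
opening: 0.052
```

Emit:
step_arm --pt "0 0 0 0 0 0 -1" --pt "0 0 0 0 0 0 -1" --pt "0 0 0 0 0 0 -1" --pt "0 0 0 0 0 0 -1" --pt "0 0 0 0 0 0 -1" --squeeze 45

```text
t: 7.22
tcp_pos: [0.4647, 0.0477, 0.0385]
tool_rot: [-0.0, 0.991, 0.133, 0.0]
contact_force: [-0.4, 0.4, 3.6]
opening: 0.0136
```

Emit:
step_arm --pt "0 0 0 0 0 0 -1" --pt "0 0 0 0 0 0 -1" --pt "0 0 0 0 0 0 -1"

```text
t: 7.6
tcp_pos: [0.4647, 0.0477, 0.0385]
tool_rot: [-0.0, 0.991, 0.133, 0.0]
contact_force: [-1.1, -0.1, 5.6]
opening: 0.0136
```

Emit:
step_arm --pt "0 0 0 0 0 -1 -1" --pt "0 0 0 0 0 -4 -1" --pt "0 0 0 0 0 -5 -1" --pt "0 0 0 0 0 -5 -1" --pt "0 0 0 0 0 -2.5 -1"

```text
t: 8.22
tcp_pos: [0.4649, 0.0474, 0.216]
tool_rot: [-0.0, 0.991, 0.132, 0.001]
contact_force: [-0.2, 1.3, -2.9]
opening: 0.0132
```

```bash
python3 - <<'E'
from h import *
for cam in("scene","side"):
    im,d,p=snap(cam); P,(u,v)=cloud(d,p,d>0); B=im[v,u].astype(int).max(1)
    s=spotter.silhouettes(cam,"shaker_deck")[0]["pixels"][v,u]
    k=s&(B<70)&(abs(P[:,2]-.056)<.008)&(np.hypot(P[:,0]-.549,P[:,1]+.314)<.1); D=P[k]
    D=D[np.all(abs(D-np.median(D,0))<.095,axis=1)]
    print(cam,"deck",k.sum(),D[:,2].mean().round(4),cv2.minAreaRect((D[:,:2]*1000).astype(np.float32)),D[:,:2].mean(0).round(4))
    st=P[s&(P[:,2]>.066)]
    for sg in(1,-1):
        t=st[(st[:,1]+.314)*sg>0]; print(" stud",len(t),t.mean(0).round(4),t[t[:,2]>.076].mean(0).round(4))
    save(im[150:400,200:500].repeat(2,0).repeat(2,1),cam+"2.png")
go(.549,-.314,.21,-6)
E
```

```text
scene deck 2467 0.0565 ((530.5597534179688, -310.3388977050781), (156.73443603515625, 136.6381378173828), 84.19110107421875) [ 0.5412 -0.3152]
 stud 34 [ 0.553  -0.2639  0.0768] [ 0.5532 -0.2635  0.0811]
 stud 45 [ 0.5435 -0.3627  0.0761] [ 0.5448 -0.3622  0.0814]
side deck 2851 0.0547 ((528.6710815429688, -314.2329406738281), (161.0177459716797, 139.0507049560547), 84.7442855834961) [ 0.5433 -0.3203]
 stud 39 [ 0.5533 -0.2679  0.0754] [ 0.5534 -0.2672  0.0807]
 stud 45 [ 0.5437 -0.3675  0.0747] [ 0.5444 -0.3661  0.0797]
t 8.43 tcp [0.464  0.0475 0.2126] yaw 15.24 F [-1.  -0.3 -2.5] op 0.0138 | shift cm [-1.3  37.11  0.26] rotvec after [-1.000e-04  3.000e-04  3.706e-01]
```

View pics/scene2.png

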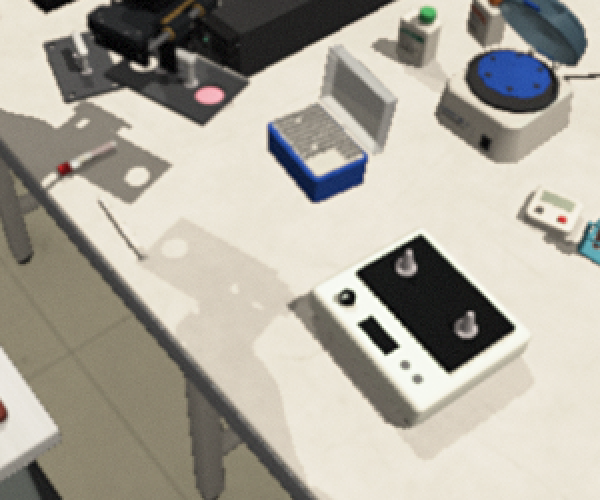

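The plate is held level in the gripper at about (175,75) in the crop. The shaker is clear, with studs at (405,262) and (466,325). Moving over it.

Emit:
step_arm --pt "0 0 0 -0.1 2.5 0 -1" --pt "0 0 0 -0.15 4 0 -1" --pt "0 0 0 -0.2 5 0 -1" --pt "0 0 0 -0.2 5 0 -1" --pt "0 0 0 -0.2 5 0 -1"

```text
t: 9.05
tcp_pos: [0.5119, -0.1634, 0.2114]
tool_rot: [-0.0, 0.991, 0.133, -0.001]
contact_force: [1.3, 0.9, -2.4]
opening: 0.0136
```

Emit:
step_arm --pt "0 0 0 -0.2 5 0 -1" --pt "0 0 0 -0.2 5 0 -1" --pt "0 0 0 -0.1 3.5 0 -1" --pt "0 0 0 0 1.9 0 -1" --pt "0 0 0.09 0 0 0 -1"

```text
t: 9.68
tcp_pos: [0.5468, -0.3139, 0.2107]
tool_rot: [0.0, 0.996, 0.085, -0.002]
contact_force: [-0.1, 0.5, -2.7]
opening: 0.0138
```

Emit:
step_arm --pt "0 0 0.13 0 0 0 -1" --pt "0 0 0.13 0 0 0 -1" --pt "0 0 0 0 0 0 -1" --pt "0 0 0 0 0 0 -1"

```text
t: 10.18
tcp_pos: [0.5479, -0.3118, 0.212]
tool_rot: [-0.0, 0.999, -0.041, -0.001]
contact_force: [1.1, -0.1, -2.7]
opening: 0.0134
```

```bash
python3 - <<'E'
from h import *
go(.549,-.312,.125,-5.3)
E
```

```text
t 10.18 tcp [ 0.5479 -0.3118  0.212 ] yaw -4.66 F [ 1.1 -0.1 -2.7] op 0.0134 | shift cm [0.13 0.01 8.7 ] rotvec after [-0.0001  0.0017  0.0112]
```

Emit:
step_arm --pt "0 0 0.012 0.12 0 2 -1" --pt "0 0 0 0 0 3 -1" --pt "0 0 0 0 0 2 -1" --pt "0 0 0 0 0 0.7 -1" --pt "0 0 0 0 0 0 -1"

```text
t: 10.8
tcp_pos: [0.5495, -0.3122, 0.1359]
tool_rot: [0.0, 0.999, -0.048, -0.0]
contact_force: [0.1, 0.0, -1.6]
opening: 0.0133
```

```bash
python3 - <<'E'
from h import *
A=[]
for cam in("scene","side"):
    im,d,p=snap(cam)
    ss=spotter.silhouettes(cam,"platform_grip")
    for s in ss[:2]:
        Q,_=cloud(d,p,s["pixels"]); m=np.median(Q,0); l=Q[abs(Q[:,2]-m[2])<.006]
        print(cam,s["score"],s["rect"],m.round(4),cv2.minAreaRect((l[:,:2]*1000).astype(np.float32)))
    c=im[230:380,300:490] if cam=="scene" else im[260:410,280:470]
    A.append(cv2.resize(c,None,fx=3,fy=3,interpolation=cv2.INTER_CUBIC)[:,:399] if 0 else cv2.resize(c,(399,315),interpolation=cv2.INTER_CUBIC))
save(np.hstack(A),"p3.png")
go(.549,-.312,.125,-5.3)
E
```

```text
scene 0.63 [386.8, 272.5, 70.6, 47.6] [ 0.5369 -0.3358  0.1044] ((549.9134521484375, -314.42291259765625), (142.51319885253906, 92.90531158447266), 84.68408966064453)
side 0.67 [353.7, 285.3, 56.6, 57.4] [ 0.5396 -0.3384  0.1033] ((548.2715454101562, -326.9010009765625), (127.81438446044922, 90.7993392944336), 84.71392822265625)
t 11.0 tcp [ 0.55   -0.3124  0.137 ] yaw -5.5 F [-0.6 -0.5 -1. ] op 0.0137 | shift cm [-0.11 -0.03  1.2 ] rotvec after [ 0.0004 -0.0014 -0.0035]
```

View pics/p3.png

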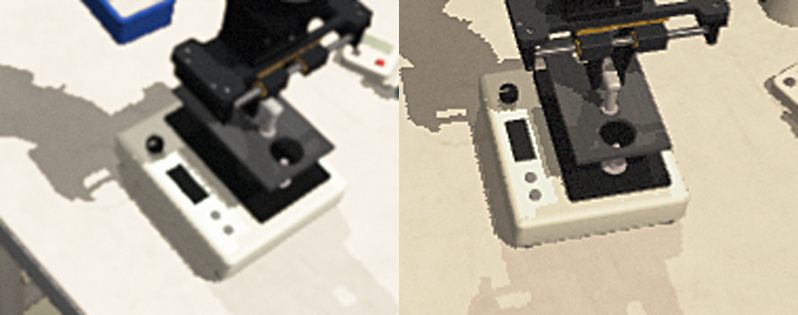

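Both crops show the near stud under the near hole, at about (285,160) on the left and (613,145) on the right. The plate yaw, -5.3°, matches the deck. Lowering slowly.

Emit:
step_arm --pt "0 0 0 -0.1 0 0.5 -1" --pt "0 0 0 0 0 0.6 -1" --pt "0 0 0 0 0 0.6 -1" --pt "0 0 0 0 0 0.6 -1" --pt "0 0 0 0 0 0 -1"

```text
t: 11.62
tcp_pos: [0.5482, -0.3118, 0.1124]
tool_rot: [-0.0, 0.999, -0.048, -0.001]
contact_force: [-0.6, 0.5, -1.1]
opening: 0.0138
```

```bash
python3 - <<'E'
from h import *
A=[]
for cam in("scene","side"):
    im,d,p=snap(cam)
    c=im[230:380,300:490] if cam=="scene" else im[260:410,280:470]
    A.append(cv2.resize(c,(399,315),interpolation=cv2.INTER_CUBIC))
save(np.hstack(A),"p4.png")
go(.549,-.312,.0945,-5.3)
E
```

```text
t 11.72 tcp [ 0.5485 -0.3121  0.1131] yaw -5.51 F [-0.5 -0.5 -2.1] op 0.0138 | shift cm [ 0.05 -0.01  1.86] rotvec after [ 0.0001  0.0002 -0.0036]
```

View pics/p4.png

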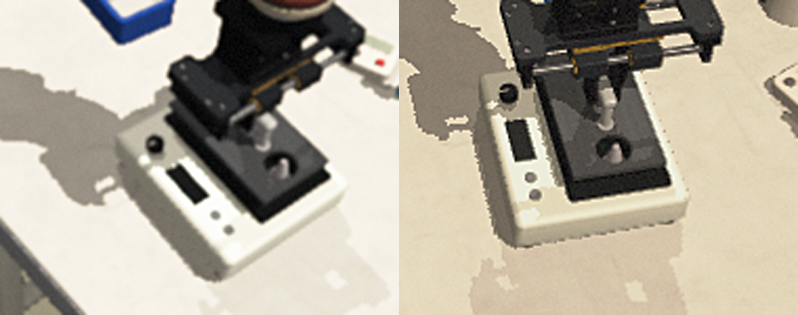

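The near stud now stands up through its hole at (282,165) on the left and (614,150) on the right, with no contact force. Lowering on.

Emit:
step_arm --pt "0 0 0 0 0 0.5 -1" --pt "0 0 0 0 0 0.5 -1" --pt "0 0 0 0 0 0.4 -1" --pt "0 0 0 0 0 0.2 -1" --pt "0 0 0 0 0 0 -1"

```text
t: 12.35
tcp_pos: [0.5485, -0.312, 0.0969]
tool_rot: [-0.0, 0.999, -0.048, -0.0]
contact_force: [0.7, 0.3, -2.6]
opening: 0.0132
```

Emit:
step_arm --pt "0 0 0 0 0 0.15 -1" --pt "0 0 0 0 0 0 -1"

```text
t: 12.6
tcp_pos: [0.5485, -0.312, 0.0956]
tool_rot: [-0.0, 0.999, -0.048, 0.0]
contact_force: [1.0, -0.9, -2.5]
opening: 0.0135
```

Emit:
step_arm --pt "0 0 0 0 0 0.1 -1" --pt "0 0 0 0 0 0.05 -1" --pt "0 0 0 0 0 0 -1"

```text
t: 12.98
tcp_pos: [0.5486, -0.312, 0.0946]
tool_rot: [-0.0, 0.999, -0.048, 0.0]
contact_force: [-1.9, 1.9, 6.0]
opening: 0.0134
```

The plate touched down at the expected height with +6 N. Releasing.

Emit:
step_arm --pt "0 0 0 0 0 0 0" --pt "0 0 0 0 0 0 0" --pt "0 0 0 0 0 0 0" --pt "0 0 0 0 0 0 0" --pt "0 0 0 0 0 0 0"

```text
t: 13.6
tcp_pos: [0.5485, -0.312, 0.094]
tool_rot: [0.0, 0.999, -0.048, -0.0]
contact_force: [-0.5, 0.1, 0.1]
opening: 0.0428
```

Emit:
step_arm --pt "0 0 0 0 0 -1 0" --pt "0 0 0 0 0 -3 0" --pt "0 0 0 0 0 -5 0" --pt "0 0 0 0 0 -5 0" --pt "0 0 0 0 0 -2 0"

```text
t: 14.22
tcp_pos: [0.5492, -0.313, 0.2579]
tool_rot: [0.001, 0.999, -0.048, 0.002]
contact_force: [0.6, 0.6, -1.4]
opening: 0.0436
```

```bash
python3 - <<'E'
from h import *
A=[]
for cam in("scene","side","wrist"):
    im,d,p=snap(cam)
    for t in("platform_grip","blank_grip"):
        for s in spotter.silhouettes(cam,t)[:1]:
            Q,_=cloud(d,p,s["pixels"]); m=np.median(Q,0); l=Q[abs(Q[:,2]-m[2])<.005]
            X=np.c_[l[:,:2],np.ones(len(l))]; k=np.linalg.lstsq(X,l[:,2],rcond=None)[0]
            print(cam,t,s["score"],m.round(4),cv2.minAreaRect((l[:,:2]*1000).astype(np.float32)),"slope deg",np.degrees(k[:2]).round(2))
    if cam=="scene": A.append(cv2.resize(im[230:380,300:490],(399,315),interpolation=2))
    if cam=="wrist": A.append(cv2.resize(im,(401,315)))
save(np.hstack(A),"p5.png")
go(.549,-.312,.0945,-5.3)
E
```

```text
scene platform_grip 0.59 [ 0.5439 -0.3159  0.0631] ((549.9845581054688, -310.20697021484375), (151.41993713378906, 93.83018493652344), 84.48231506347656) slope deg [0.   0.12]
scene blank_grip 0.66 [0.4816 0.3293 0.0081] ((486.7793273925781, 341.19464111328125), (158.41387939453125, 90.4175796508789), 73.79051971435547) slope deg [0.16 0.2 ]
side platform_grip 0.65 [ 0.5435 -0.3237  0.061 ] ((548.2654418945312, -314.3138122558594), (154.1149444580078, 92.52437591552734), 84.50018310546875) slope deg [0.04 0.16]
side blank_grip 0.87 [0.4814 0.3244 0.0049] ((485.01263427734375, 337.608642578125), (157.83865356445312, 89.60740661621094), 74.19657897949219) slope deg [-0.02 -0.09]
wrist platform_grip 0.57 [ 0.5482 -0.3059  0.0635] ((547.74755859375, -312.0772399902344), (150.45211791992188, 90.09642791748047), 84.57794189453125) slope deg [-0.03 -0.02]
t 14.68 tcp [ 0.5481 -0.3117  0.2529] yaw -5.51 F [-0.3  1.   1. ] op 0.0434 | shift cm [ 0.12  0.03 15.84] rotvec after [-0.0003  0.0019 -0.0036]
```

View pics/p5.png

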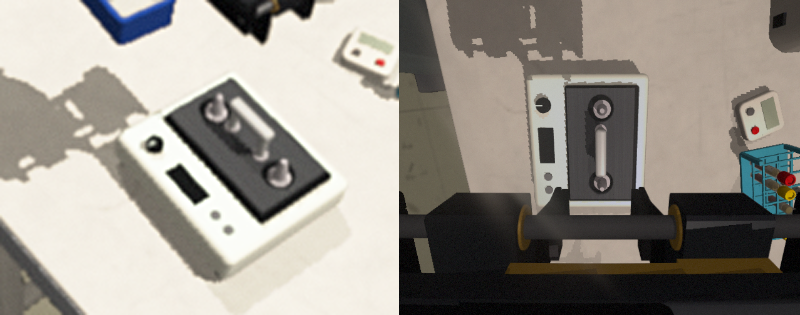

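The plate lies flat: its top is at about 0.062 m and its slope is under 0.2°. Both studs stand up through the holes, at (217,108) and (280,172) in the left crop and (602,107) and (602,182) in the right. The blank is where it was, and the gripper is clear.

```bash
python3 -c "
from cell import robot
print(robot.job_done())"
```

```text
the job is handed in; nothing more can be done
None
```

The two-hole plate is fitted on the shaker and the job is handed in at about 14.7 s of the 32 s allowed. I held it by its handle all the way down and released it only after it touched the deck, at the expected height and with about 6 N.

- **First grasp missed:** the fingers close more slowly than I allowed for, so I lifted before they reached the bar. The plate did not move, and the second try held.
- **Fit:** the last pictures show a stud up through each hole. The plate's top is at about 0.061–0.063 m, where 0.062 m means it is on the deck, and its slope is under 0.2°. It is within a few millimetres of the deck's centre.
- **Blank plate:** it is still in its place, with the scene and side readings within about 2 mm of the first ones.
- **Robot:** the gripper is open and about 16 cm above where it let go, touching nothing.
- **Disagreement:** the side camera reads the plate's y about 2–4 mm lower than the scene and wrist cameras. That is well inside the 10 mm of clearance around each stud.

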